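# Stand the carrier tin on its heavy end

## Task

The steel carrier tin with a red and a blue end cap was packed with all its load in one end. Lift it by its bail handle, let it hang still clear of the counter to see which end is heavy and swings down, then lower it to stand upright, heavy end down, wholly on the round pad of the same colour as that end. Set it down on the pad before you let go of the handle.

Things in the scene. Friction and masses are not known exactly. Their poses are not given: they have to be found in the camera images.
- tin: square steel tin, 120 x 50 x 50 mm, 0.5 kg, lying flat, bail handle up. Origin: its centre (25 mm above the counter lying, 60 mm above its lower end standing). x: long axis, red cap at +x, blue cap at -x; y: the bail's pivot axis, through the origin. A hidden 0.3 kg load sits in one end, 40 mm from the middle; which end differs from start to start.
- tin_bail (a joint): angle of the bail (U-bow pivoted mid-length on the tin) to the tin, rad. 0: along the tin's +z, as at the start; positive: handle turned towards the red end, negative: the blue end. It turns easily: lifted by it, the tin swings to hang on end within 10 degrees (near +1.5: red end up; -1.5: blue end up), still after 1 s. It has little friction: released, it stays about upright.
- bail_grip (a point): middle of the black grip sleeve on the bail: a round bar 14 mm in diameter, 36 mm long, along the tin's y, 105 mm from the pivot (130 mm above the counter at the start). Bow 67 mm wide over its legs. Pinch it from above, fingers closing across the bar, along the tin's x.
- red_pad: red round flat pad fixed on the counter, 130 mm in diameter, 6 mm thick; origin at the centre of its underside
- blue_pad: blue round flat pad fixed on the counter, 130 mm in diameter, 6 mm thick; origin at the centre of its underside

How it is judged:
By the outcome, as a careful person would: the job done as asked, in the order asked, and still so for the second after the job is handed in, with the robot touching nothing.
It also fails if it takes over 48 s, if anything falls off the work surface, if the arm or the gripper's body presses on something with over 40 N, if the wrist force passes 120 N, or if a joint passes its speed limit or range.

## Robot

A 6-joint arm with a two-finger parallel gripper is mounted at the origin on a cart in front of the work surface, level with it; the furniture and walls round the work are solid. World frame = base frame: x ahead of the robot, y to its left, z up, the work surface at z = 0. Lengths are in m, angles in rad, forces in N, time in s.
With the tool pointing down it reaches from about 0.375 to 0.9 m from the base axis. Payload 3.1 kg.
Tool frame: the origin (TCP) lies at the very end of the fingers, on their centre line; the grasp point (between the pads) lies 19 mm behind it; z points along the fingers, y is the direction in which the jaws open and shut (so a half turn about z gives the same grasp; the last joint's range is limited). The gripper opens to 87 mm and grips with 3 to 60 N. Pads are 19 mm wide; open, the fingers measure 117 mm over their backs; the gripper's body (75 mm by 190 mm) begins 51 mm behind the grasp point.
Start: joints at [-1.349, 0.527, 1.433, -0, 1.181, -0.178], TCP at [0.243, -0.576, 0.223] pointing down, gripper open.
Joint ranges: [-3.08, 3.08], [-0.75, 2.2], [0.22, 2.44], [-1.43, 4.57], [0, 2.65], [-2.85, 2.85]. Speed limits (rad/s): [2.79, 2.79, 3.14, 3.14, 3.14, 3.14].

## Interface

Orientations are given as a unit quaternion [x, y, z, w].
In Python, from rig import robot gives the robot as it stands.
- The arm moves only by the tool arm_command, never from a script. Its argument "targets" is a list of rows, each a list of 5 numbers: the shift along the tool's x, y, z in cm, then the turn about the tool's z in rad, then the finger opening in cm, from 0 to 8.7. In form: [[dx, dy, dz, spin, hand], ...]. A call has 1 to 5 rows; each row is the pose to reach, as a shift and turn from the pose commanded when the call began, along the tool's axes at that moment; what a row does not reach only later rows make up. A row lasts 1/8 s, in which the tool goes at most 62.5 mm and 10.7 degrees, less where a joint would pass 70% of its speed; a pose out of reach is approached as far as the arm can. A call with a gripper value outside its range is refused whole. The fingers move at their own pace and stop on an object; "newtons" is the grip in N (left out, the last holds). Time passes only in rows, so rows that repeat a pose let the fingers close. It gives the time, the measured TCP pose, the force and the opening at its end, in the units of the state.
- robot.get_obs(): the state, without advancing time (a new reading comes with each control period).
- robot.camera(name): name is "side" or "top" or "wrist"; returns (picture, depth): 480x640x3 uint8, red, green, blue; 480x640 float32, m along the optical axis (not along the pixel's ray), 0 where there is no reading.
- robot.camera_model(name): a dict with "mtx" (3x3 intrinsics, pixels), "extrinsics" (4x4, takes a point from world to camera coordinates). Camera axes: x right, y up, looking along -z (the intrinsics and any distortion apply to the point x, -y, -z); pixel columns grow to the right and rows downward; lengths in m; the calibration is good to about 2 mm. The wrist camera is an equidistant fisheye: a pixel r from the principal point sees the ray r / f radians off the axis. A picture is of the moment at which its call begins: read the wrist's pose just before it. camera_model takes no time and is no camera call; for the wrist camera it gives the pose at the moment of the call.
- robot.hand_in(): hands the job in, once; it reports no verdict.
The state is a dict: "time": time; "q": joint angles; "joint_velocities": joint speeds; "joint_torque": joint torques, N m; "position": TCP position; "tool_rot": TCP orientation; "ft_force": force on the tool from outside, world axes, zero at the start; "moment": the same for the moment, N m; "grip_width": finger opening in m.
Only numpy, scipy, OpenCV 4.12 (cv2) and the standard library are available. Lean on these libraries where they do the work, as an engineer would, in place of code of your own. Each camera call takes 0.05 s, during which the arm holds its last target.

## Working session

There is one attempt and no reset: what is moved stays moved. The work goes in short steps, Python scripts to look and compute and a tool call to move; the robot and the scene stay as the last step left them, time stands still between calls to the robot, and variables do not carry over. Pictures are saved under pics/ and viewed, and the job is handed in when it is done.

Besides the shell and the picture viewer there is one more tool, called after "Emit:" by a JSON object that holds its "op" and its "data", one argument or row to a line. arm_command: Moves the arm, as the interface text tells. Its arguments: {"type":"object","properties":{"targets":{"type":"array","items":{"type":"array","items":{"type":"number"}}},"newtons":{"type":"number"}},"required":["targets"]}

```bash
ls; mkdir -p pics; cat > h.py <<'E'
import numpy as np, cv2
from rig import robot
def snap(n,f):
    m=robot.camera_model(n); im,d=robot.camera(n)
    cv2.imwrite('pics/'+f+'.png',im[:,:,::-1]); np.savez('pics/'+f,im=im,d=d,K=m['mtx'],E=m['extrinsics'])
def pt(f,u,v,depth=None,z=None):
    a=np.load('pics/'+f+'.npz');K=a['K'];E=a['E']
    x=(u-K[0,2])/K[0,0];y=(v-K[1,2])/K[1,1]
    ray=np.array([x,-y,-1.]);R=E[:3,:3];t=E[:3,3];c=-R.T@t;r=R.T@ray
    if z is not None: s=(z-c[2])/r[2]
    else: s=depth if depth else float(a['d'][int(round(v)),int(round(u))])
    return c+s*r
E
python3 - <<'E'
from h import *
print(robot.get_obs())
snap('top','t0');snap('side','s0')
for n in('top','side'):print(robot.camera_model(n))
E
```

```text
pics
{'time': 0.0, 'q': array([-1.34946495e+00,  5.28451907e-01,  1.43387088e+00, -9.60067120e-06,
        1.18141590e+00, -1.78464413e-01]), 'joint_velocities': array([ 0.00122844, -0.00053224,  0.0004509 , -0.00136208, -0.00108879,
        0.00097582]), 'joint_torque': array([-1.52568089e-03, -4.40053153e+01, -1.76590097e+01,  6.32384210e-02,
        5.82497742e-02, -1.57181080e-04]), 'position': array([ 0.2431529 , -0.57497786,  0.2215904 ]), 'tool_rot': array([ 9.80085931e-01,  1.98570937e-01, -2.74347997e-05, -1.07267742e-03]), 'ft_force': array([-0.2102514 ,  0.40862074, -0.69263525]), 'moment': array([-0.01697806, -0.0170065 , -0.00521874]), 'grip_width': 0.08702013464841699}
{'mtx': array([[498.13164656,   0.        , 318.70856318],
       [  0.        , 498.13164656, 246.96187901],
       [  0.        ,   0.        ,   1.        ]]), 'extrinsics': array([[-0.00947893, -0.99948564, -0.03063683,  0.00483228],
       [ 0.98649638, -0.01435679,  0.16315259, -0.49518693],
       [-0.16350852, -0.02867661,  0.98612505, -1.09437047],
       [ 0.        ,  0.        ,  0.        ,  1.        ]])}
{'mtx': array([[581.00881054,   0.        , 312.79617357],
       [  0.        , 581.00881054, 238.27533045],
       [  0.        ,   0.        ,   1.        ]]), 'extrinsics': array([[-0.92924776, -0.36895982,  0.01916393,  0.41532945],
       [ 0.16661333, -0.37220028,  0.91307554, -0.1898093 ],
       [-0.32975537,  0.85166636,  0.4073399 , -1.14339949],
       [ 0.        ,  0.        ,  0.        ,  1.        ]])}
```

View pics/t0.png

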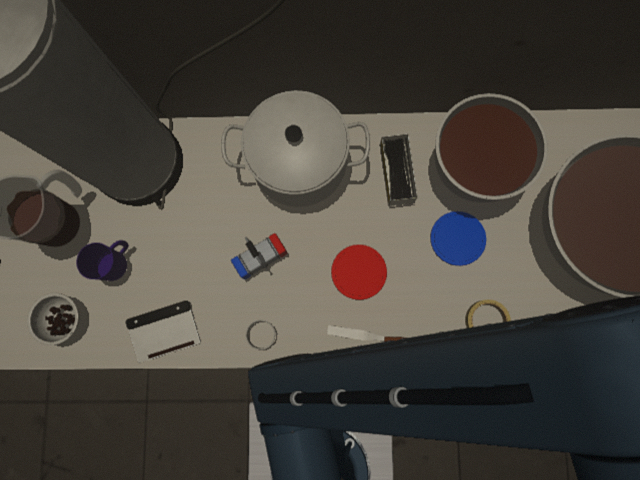

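View pics/s0.png

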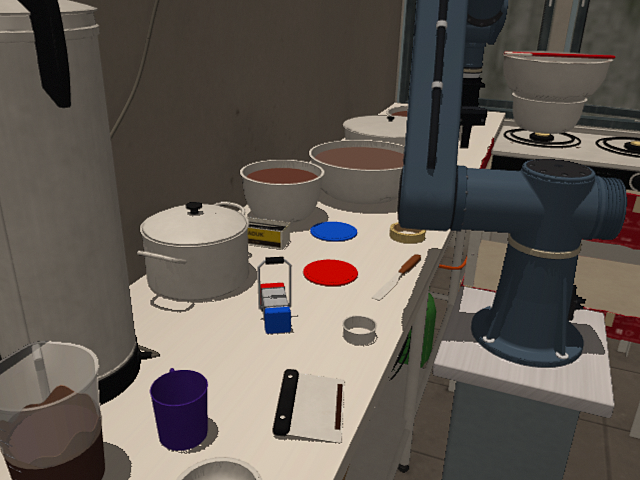

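The top view shows the tin near (259,256), with its red cap at (279,243) and blue cap at (240,267). The red pad is at (359,272) and the blue pad at (458,238). I'll enlarge the tin.

```bash
python3 - <<'E'
from h import *
a=cv2.imread('pics/t0.png')[215:300,210:310];b=cv2.imread('pics/s0.png')[245:345,240:320]
cv2.imwrite('pics/t0c.png',cv2.resize(a,None,fx=6,fy=6,interpolation=cv2.INTER_CUBIC))
cv2.imwrite('pics/s0c.png',cv2.resize(b,None,fx=5,fy=5,interpolation=cv2.INTER_CUBIC))
im=np.load('pics/t0.npz')['im'].astype(int)
for nm,c,o in(('red',0,2),('blue',2,0)):
    m=((im[:,:,c]>100)&(im[:,:,c]>2*im[:,:,o])&(im[:,:,c]>2*im[:,:,1])).astype(np.uint8)
    n,l,s,ce=cv2.connectedComponentsWithStats(m)
    for i in range(1,n):
        if s[i,4]>40: print(nm,s[i],ce[i],pt('t0',*ce[i],z=.006 if s[i,4]>1000 else .05), pt('t0',*ce[i]))
E
```

```text
red [269 234  16  20 155] [276.76774194 243.17419355] [0.50377083 0.09372555 0.05      ] [0.5033957  0.09347943 0.05214479]
red [ 331  245   56   55 2376] [358.72222222 271.73274411] [ 0.44125528 -0.09259679  0.006     ] [ 0.4411496  -0.09254948  0.00692646]
blue [ 431  212   55   53 2207] [457.95786135 238.59990938] [ 0.51603206 -0.32565634  0.006     ] [ 0.51645244 -0.32625098  0.00364965]
blue [232 257  15  20 107] [238.72897196 266.51401869] [0.45158554 0.17958914 0.05      ] [0.45173971 0.1798207  0.04879456]
```

View pics/t0c.png

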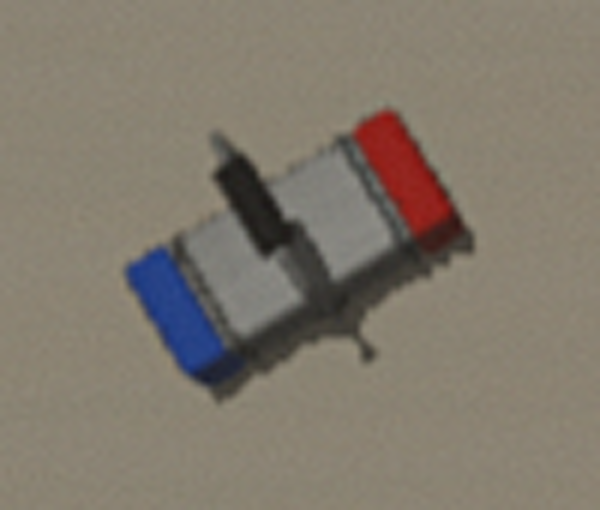

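View pics/s0c.png

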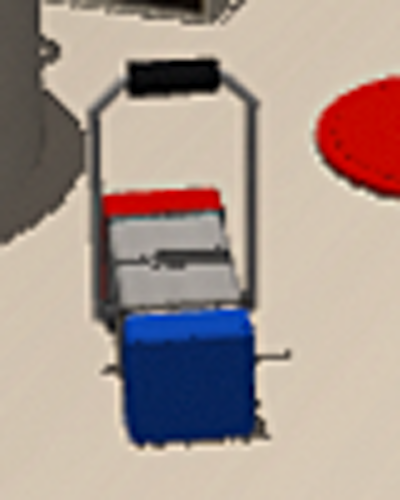

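```bash
python3 - <<'E'
from h import *
print('grip top', pt('t0',251.7,249.8,z=.137), pt('t0',251.7,249.8))
print('grip side', pt('s0',274.6,260.4,z=.13), pt('s0',274.6,260.4))
# top-face corners
for u,v in((388,108),(440,240),(128,268),(195,375)):
    print(pt('t0',210+u/6,215+v/6,z=.05))
r=np.array([.5038,.0937]);b=np.array([.4516,.1796]);print('mid',(r+b)/2,np.linalg.norm(r-b),'yaw',np.arctan2(*(r-b)[::-1]))
s=pt('t0',210+227/6,215+170/6,z=.13)-pt('t0',210+270/6,215+250/6,z=.13);print('sleeve',s,np.linalg.norm(s),np.arctan2(s[1],s[0]))
E
```

```text
grip top [0.47527818 0.13622023 0.137     ] [0.47462999 0.13555556 0.14100301]
grip side [0.47509519 0.13725418 0.13      ] [0.47300618 0.14167253 0.13240884]
[0.52735407 0.09862463 0.05      ]
[0.47643606 0.0787335  0.05      ]
[0.46741743 0.1966764  0.05      ]
[0.42659566 0.17064761 0.05      ]
mid [0.4777  0.13665] 0.10051691399958518 yaw -1.024746447529871
sleeve [0.02862853 0.01550622 0.        ] 0.032558186179777425 0.49639834762079715
```

The two cameras agree on the grip to about 1 mm: (0.475, 0.137, 0.13). The tin's x axis points at about -1.04 rad. I'm moving over it now.

Emit:
{"op": "arm_command", "data": {
  "targets": [
    [1.6,-1.9,0,0,8.7],
    [4.9,-5.7,0,0,8.7],
    [8.2,-9.4,0,0,8.7],
    [11.5,-13.2,0,0,8.7],
    [14.8,-17.0,0,0,8.7]
  ],
  "newtons": 30
}}

```text
time: 0.72
position: [0.3136, -0.3597, 0.2223]
tool_rot: [0.98, 0.198, 0.0, -0.0]
ft_force: [0.5, -0.8, 0.0]
grip_width: 0.0868
```

Emit:
{"op": "arm_command", "data": {
  "targets": [
    [3.3,-3.8,0,0,8.7],
    [6.6,-7.5,0,0,8.7],
    [9.8,-11.3,0,0,8.7],
    [13.1,-15.1,0,0,8.7],
    [16.4,-18.9,0,0,8.7]
  ]
}}

```text
time: 1.35
position: [0.3911, -0.122, 0.2225]
tool_rot: [0.98, 0.198, 0.0, -0.0]
ft_force: [0.9, -0.2, -0.1]
grip_width: 0.0872
```

Emit:
{"op": "arm_command", "data": {
  "targets": [
    [3.3,-3.8,0,0,8.7],
    [6.6,-7.5,0,0,8.7],
    [9.8,-11.3,0,-0.05,8.7],
    [13.1,-15.1,0,-0.09,8.7],
    [15.5,-18.0,0,-0.13,8.7]
  ]
}}

```text
time: 1.98
position: [0.4639, 0.1046, 0.2224]
tool_rot: [0.965, 0.263, -0.0, -0.0]
ft_force: [0.8, -0.7, 0.1]
grip_width: 0.0871
```

Emit:
{"op": "arm_command", "data": {
  "targets": [
    [1.4,-1.2,0,0,8.7],
    [2.8,-2.4,0,0,8.7],
    [2.8,-2.4,0,0,8.7]
  ]
}}

```text
time: 2.35
position: [0.476, 0.1376, 0.2224]
tool_rot: [0.965, 0.262, -0.0, 0.0]
ft_force: [-0.0, 0.1, -0.1]
grip_width: 0.0872
```

```bash
python3 - <<'E'
from h import *
print(robot.get_obs()['position'])
snap('wrist','w1');snap('side','s1');snap('top','t1')
print(robot.camera_model('wrist'))
a=cv2.imread('pics/t1.png')[200:320,190:350];b=cv2.imread('pics/s1.png')[180:345,200:360]
cv2.imwrite('pics/c1.png',np.hstack([cv2.resize(a,(400,300)),cv2.resize(b,(400,412))[:300]]))
E
```

```text
[0.47599982 0.1376223  0.22244904]
{'mtx': array([[371.64829954,   0.        , 323.99961334],
       [  0.        , 371.64829954, 242.64225638],
       [  0.        ,   0.        ,   1.        ]]), 'extrinsics': array([[ 5.03709096e-01, -8.63873338e-01, -4.24223036e-05,
        -1.22075406e-01],
       [ 8.37254319e-01,  4.88200117e-01, -2.46304387e-01,
        -4.33886238e-01],
       [ 2.12796504e-01,  1.24030242e-01,  9.69192523e-01,
        -5.08106456e-01],
       [ 0.00000000e+00,  0.00000000e+00,  0.00000000e+00,
         1.00000000e+00]])}
```

View pics/w1.png

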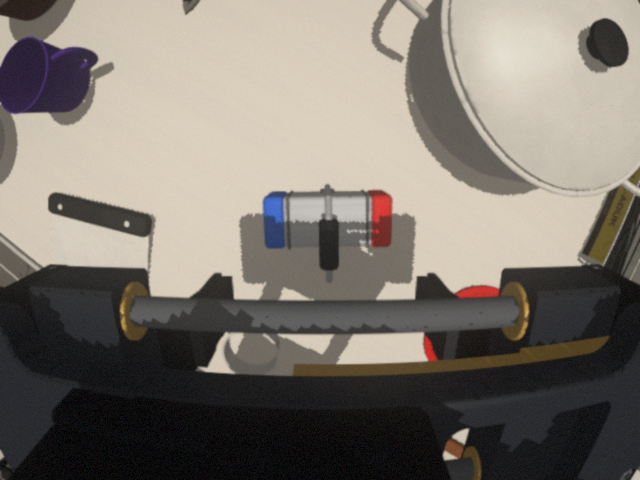

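View pics/s1.png

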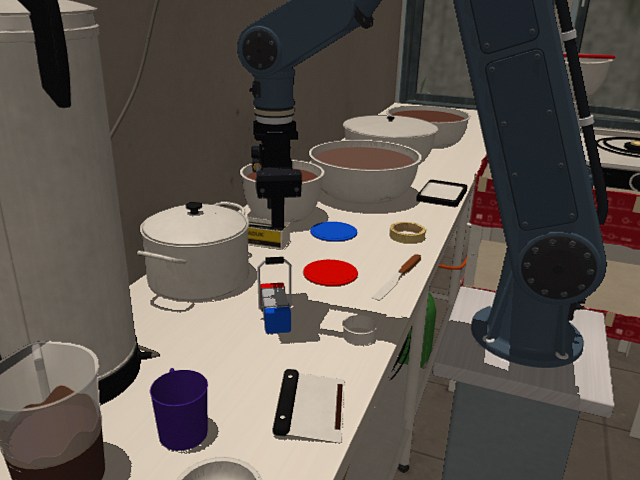

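The wrist view shows the sleeve centred at about (329,244) and the tin aligned with the jaws (its caps are level at rows 218-222). I'll check the lateral offset.

```bash
cat >> h.py <<'E'
def fpt(f,u,v,z):
    a=np.load('pics/'+f+'.npz');K=a['K'];E=a['E']
    p=np.array([(u-K[0,2])/K[0,0],(v-K[1,2])/K[1,1]]);r=np.linalg.norm(p)
    d=np.array([*(p/r*np.sin(r)),np.cos(r)]);ray=np.array([d[0],-d[1],-d[2]])
    R=E[:3,:3];c=-R.T@E[:3,3];w=R.T@ray
    return c+w*(z-c[2])/w[2]
E
python3 - <<'E'
from h import *
print(fpt('w1',329,244,.137),fpt('w1',329,221,.137),fpt('w1',329,269,.137), 'red',fpt('w1',390,190,.05),fpt('w1',392,246,.05),'blue',fpt('w1',265,192,.05),fpt('w1',265,248,.05))
t=np.array([.476,.1376]);p=fpt('w1',329,244,.137)[:2]-t
print('dx',p@[.863,.5055],'dy',p@[.5055,-.863])
E
```

```text
[0.47988735 0.13520949 0.137     ] [0.49381707 0.14342016 0.137     ] [0.4642352  0.12597171 0.137     ] red [0.53331865 0.10052423 0.05      ] [0.48957679 0.07045513 0.05      ] blue [0.47392474 0.19814993 0.05      ] [0.42736019 0.17291966 0.05      ]
dx 0.0021463800062555163 dy 0.004028070845524356
```

Emit:
{"op": "arm_command", "data": {
  "targets": [
    [0.1,0.2,2.0,0,8.7],
    [0.1,0.2,5.0,0,8.7],
    [0.1,0.2,8.0,0,8.7],
    [0.1,0.2,10.3,0,6],
    [0.1,0.2,11.3,0,4]
  ]
}}

```text
time: 3.12
position: [0.4768, 0.1352, 0.1085]
tool_rot: [0.965, 0.261, -0.001, -0.0]
ft_force: [0.7, -0.6, 0.4]
grip_width: 0.0743
```

Emit:
{"op": "arm_command", "data": {
  "targets": [
    [0,0,0,0,3],
    [0,0,0,0,1],
    [0,0,0,0,0.5],
    [0,0,0,0,0.5],
    [0,0,0,0,0.5]
  ],
  "newtons": 30
}}

```text
time: 3.75
position: [0.4777, 0.1363, 0.1099]
tool_rot: [0.965, 0.262, 0.0, 0.0]
ft_force: [-1.4, 0.1, -0.2]
grip_width: 0.025
```

```bash
python3 - <<'E'
from h import *
snap('side','s2')
b=cv2.imread('pics/s2.png')[180:345,200:360]
cv2.imwrite('pics/c2.png',cv2.resize(b,None,fx=3.5,fy=3.5))
E
```

```text
(no output)
```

View pics/c2.png

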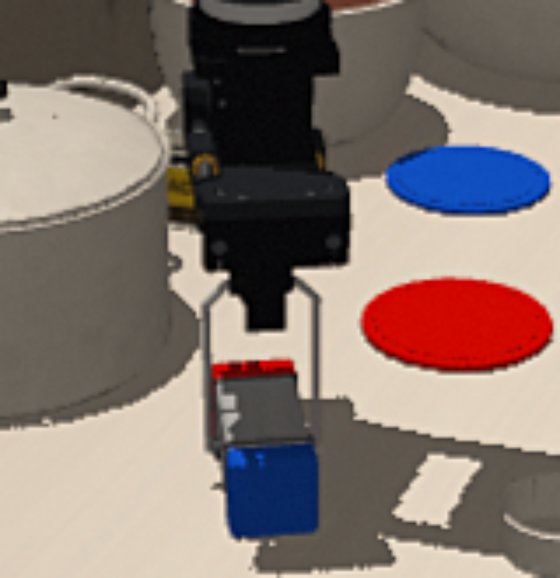

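Emit:
{"op": "arm_command", "data": {
  "targets": [
    [0,0,0,0,0.5],
    [0,0,0,0,0.5],
    [0,0,0,0,0.5]
  ],
  "newtons": 40
}}

```text
time: 4.18
position: [0.4776, 0.1363, 0.1096]
tool_rot: [0.965, 0.262, 0.0, 0.0]
ft_force: [-0.3, 0.4, 1.0]
grip_width: 0.0125
```

Emit:
{"op": "arm_command", "data": {
  "targets": [
    [0,0,-0.5,0,0.5],
    [0,0,-1.2,0,0.5],
    [0,0,-2.0,0,0.5],
    [0,0,-3.0,0,0.5],
    [0,0,-4.0,0,0.5]
  ]
}}

```text
time: 4.8
position: [0.4775, 0.1362, 0.1503]
tool_rot: [0.965, 0.262, -0.0, 0.0]
ft_force: [0.7, 0.8, -5.6]
grip_width: 0.0125
```

Emit:
{"op": "arm_command", "data": {
  "targets": [
    [0,0,-1.2,0,0.5],
    [0,0,-2.4,0,0.5],
    [0,0,-3.6,0,0.5],
    [0,0,-4.8,0,0.5],
    [0,0,-6.0,0,0.5]
  ]
}}

```text
time: 5.42
position: [0.4774, 0.1362, 0.2103]
tool_rot: [0.965, 0.262, -0.0, -0.0]
ft_force: [-0.3, -0.3, -6.3]
grip_width: 0.0127
```

Emit:
{"op": "arm_command", "data": {
  "targets": [
    [0,0,-1.2,0,0.5],
    [0,0,-2.2,0,0.5],
    [0,0,-3.0,0,0.5],
    [0,0,-3.0,0,0.5],
    [0,0,-3.0,0,0.5]
  ]
}}

```text
time: 6.05
position: [0.4772, 0.1362, 0.2392]
tool_rot: [0.965, 0.262, -0.0, -0.0]
ft_force: [0.6, -0.3, -5.8]
grip_width: 0.0127
```

Emit:
{"op": "arm_command", "data": {
  "targets": [
    [0,0,0,0,0.5],
    [0,0,0,0,0.5],
    [0,0,0,0,0.5],
    [0,0,0,0,0.5],
    [0,0,0,0,0.5]
  ]
}}

```text
time: 6.68
position: [0.4776, 0.1362, 0.2395]
tool_rot: [0.965, 0.262, -0.0, -0.0]
ft_force: [0.2, -0.6, -5.7]
grip_width: 0.0126
```

Emit:
{"op": "arm_command", "data": {
  "targets": [
    [0,0,0,0,0.5],
    [0,0,0,0,0.5],
    [0,0,0,0,0.5],
    [0,0,0,0,0.5],
    [0,0,0,0,0.5]
  ]
}}

```text
time: 7.3
position: [0.4776, 0.1362, 0.2396]
tool_rot: [0.965, 0.262, 0.0, -0.0]
ft_force: [-0.4, -0.1, -5.6]
grip_width: 0.0121
```

```bash
python3 - <<'E'
from h import *
snap('side','s3');snap('top','t3')
b=cv2.imread('pics/s3.png')[130:330,180:380];a=cv2.imread('pics/t3.png')[150:350,200:400]
cv2.imwrite('pics/c3.png',np.hstack([cv2.resize(x,(400,400)) for x in (b,a)]))
E
```

```text
(no output)
```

View pics/c3.png

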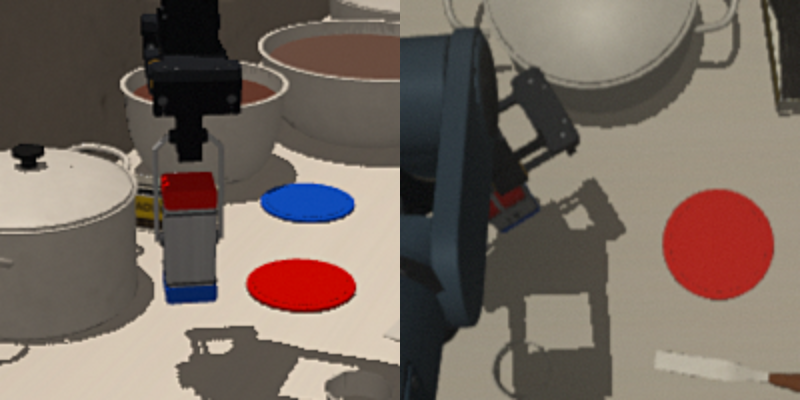

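The tin hangs still with the blue end down, so the blue end is heavy and it goes on the blue pad. First I'll check the heights of the nearby bowls and exactly where the tin hangs.

```bash
python3 - <<'E'
from h import *
a=np.load('pics/t0.npz');d=a['d'];K=a['K'];E=a['E']
v,u=np.mgrid[0:480,0:640];ray=np.stack([(u-K[0,2])/K[0,0],-(v-K[1,2])/K[1,1],-np.ones(u.shape)],-1)
P=(ray*d[...,None]-E[:3,3])@E[:3,:3]
for n,(u0,u1,v0,v1) in dict(bowl=(430,548,90,212),pot=(545,640,135,300),lid=(225,370,88,215),tray=(380,415,133,210)).items():
    q=P[v0:v1,u0:u1].reshape(-1,3);q=q[q[:,2]>.03];print(n,q.min(0),q.max(0))
# everything taller than .12 within .2 of blue pad
q=P.reshape(-1,3);r=np.hypot(q[:,0]-.516,q[:,1]+.326)
for R in(.07,.1,.12,.15,.2): print(R,q[r<R][:,2].max())
b=np.load('pics/s3.npz');print('blue cap low edge', pt('s3',180+190/2,130+300/2,depth=None), 'red', pt('s3',180+190/2,130+190/2), pt('s3',180+192/2,130+250/2))
cv2.imwrite('pics/c3b.png',cv2.resize(cv2.imread('pics/s3.png')[185:290,245:305],None,fx=5,fy=5,interpolation=cv2.INTER_CUBIC))
E
```

```text
bowl [ 0.30960703 -0.54522661  0.03015425] [ 0.84328171 -0.03366234  1.16012521]
pot [ 0.30960703 -0.70659097  0.03029236] [ 0.71394944 -0.03366234  1.16012521]
lid [ 0.30960703 -0.12493731  0.03000763] [0.84395038 0.22312713 1.16012521]
tray [ 0.30960703 -0.2236693   0.03003234] [ 0.76043375 -0.03366234  1.16012521]
0.07 0.14114454780852992
0.1 0.14311814126259556
0.12 0.14311814126259556
0.15 0.14311814126259556
0.2 0.7916844736151167
blue cap low edge [0.46510821 0.15732308 0.09885166] red [0.46422246 0.15722473 0.2141694 ] [0.46298187 0.15648058 0.15248302]
```

View pics/c3b.png

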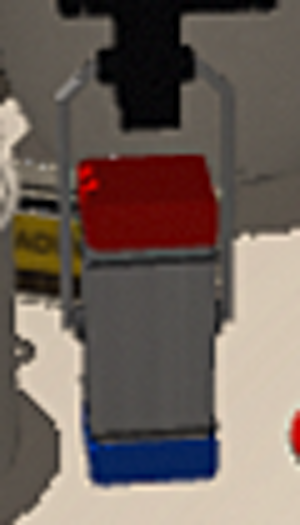

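```bash
python3 - <<'E'
from h import *
a=np.load('pics/t0.npz');d=a['d'];K=a['K'];E=a['E']
v,u=np.mgrid[0:480,0:640];ray=np.stack([(u-K[0,2])/K[0,0],-(v-K[1,2])/K[1,1],-np.ones(u.shape)],-1)
P=(ray*d[...,None]-E[:3,3])@E[:3,:3]
q=P[d>.1];q=q[(q[:,0]<.9)&(q[:,0]>.3)]
r=np.hypot(q[:,0]-.516,q[:,1]+.326);s=(q[:,2]>.02)&(r<.25)&(q[:,2]<.4)
i=np.where(s)[0];i=i[np.argsort(r[i])]
for k in i[:400:25]:print(q[k].round(3),r[k].round(3))
m=(q[:,2]>.05)&(q[:,2]<.4)&(q[:,1]<.0)&(q[:,1]>-.5)&(q[:,0]>.5);print('bowl bbox',q[m].min(0),q[m].max(0))
m=(q[:,2]>.05)&(q[:,2]<.4)&(q[:,1]<-.5)&(q[:,0]>.4);print('pot',q[m].min(0),q[m].max(0))
m=(q[:,2]>.05)&(q[:,2]<.4)&(q[:,1]<.3)&(q[:,1]>-.12)&(q[:,0]>.55);print('lid',q[m].min(0),q[m].max(0))
E
```

```text
[ 0.582 -0.336  0.141] 0.066
[ 0.586 -0.336  0.133] 0.071
[ 0.58  -0.361  0.138] 0.073
[ 0.588 -0.343  0.109] 0.074
[ 0.587 -0.349  0.087] 0.075
[ 0.585 -0.358  0.094] 0.076
[ 0.592 -0.315  0.135] 0.077
[ 0.587 -0.36   0.079] 0.079
[ 0.584 -0.369  0.108] 0.08
[ 0.597 -0.331  0.068] 0.081
[ 0.598 -0.317  0.097] 0.083
[ 0.598 -0.309  0.137] 0.084
[ 0.598 -0.351  0.113] 0.086
[ 0.58  -0.385  0.137] 0.087
[ 0.602 -0.345  0.114] 0.088
[ 0.597 -0.363  0.116] 0.089
bowl bbox [ 0.50031066 -0.49997658  0.05005497] [ 8.43903680e-01 -4.87769404e-05  3.99970832e-01]
pot [ 0.40002686 -0.75031509  0.0500128 ] [ 0.84355762 -0.50002083  0.39980252]
lid [ 0.5962697  -0.11998875  0.05005497] [0.84418797 0.2999945  0.39998472]
```

The bowl rim is 0.141 m high at x≈0.582, so I'll aim slightly robot-side of the pad centre, at (0.508, -0.326). That is still 20 mm or more inside the pad edge. I'm carrying the tin gently.

Emit:
{"op": "arm_command", "data": {
  "targets": [
    [-0.2,0.4,0,0,0.5],
    [-0.7,1.3,0,0,0.5],
    [-1.3,2.7,0,0,0.5],
    [-2.2,4.5,0,0,0.5],
    [-3.4,6.7,0,0,0.5]
  ]
}}

```text
time: 8.02
position: [0.4823, 0.0597, 0.2396]
tool_rot: [0.965, 0.262, 0.0, 0.0]
ft_force: [0.3, -0.6, -5.6]
grip_width: 0.0123
```

Emit:
{"op": "arm_command", "data": {
  "targets": [
    [-1.1,2.2,0,0,0.5],
    [-2.2,4.5,0,0,0.5],
    [-3.4,6.7,0,0,0.5],
    [-4.5,8.9,0,0,0.5],
    [-5.6,11.2,0,0,0.5]
  ]
}}

```text
time: 8.65
position: [0.4902, -0.0657, 0.2396]
tool_rot: [0.965, 0.261, -0.0, 0.0]
ft_force: [-0.7, -0.1, -5.3]
grip_width: 0.0126
```

Emit:
{"op": "arm_command", "data": {
  "targets": [
    [-1.1,2.2,0,0,0.5],
    [-2.2,4.5,0,0,0.5],
    [-3.4,6.7,0,0,0.5],
    [-4.5,8.9,0,0,0.5],
    [-5.6,11.2,0,0,0.5]
  ]
}}

```text
time: 9.28
position: [0.4981, -0.1906, 0.2394]
tool_rot: [0.965, 0.261, -0.0, 0.0]
ft_force: [0.5, -1.6, -5.0]
grip_width: 0.0124
```

Emit:
{"op": "arm_command", "data": {
  "targets": [
    [-1.1,2.2,0,0,0.5],
    [-2.2,4.5,0,0,0.5],
    [-3.4,6.7,0,0,0.5],
    [-4.3,8.5,0,0,0.5],
    [-4.9,9.8,0,0,0.5]
  ]
}}

```text
time: 9.9
position: [0.5059, -0.2994, 0.2394]
tool_rot: [0.965, 0.261, 0.0, -0.0]
ft_force: [0.2, 0.2, -5.5]
grip_width: 0.0125
```

Emit:
{"op": "arm_command", "data": {
  "targets": [
    [-0.6,1.2,0,0,0.5],
    [-0.9,2.0,0,0,0.5],
    [-1.2,2.4,0,0,0.5],
    [-1.2,2.5,0,0,0.5],
    [-1.2,2.5,0,0,0.5]
  ]
}}

```text
time: 10.52
position: [0.5082, -0.3251, 0.2395]
tool_rot: [0.965, 0.262, 0.0, -0.0]
ft_force: [0.9, -0.2, -5.9]
grip_width: 0.0128
```

Emit:
{"op": "arm_command", "data": {
  "targets": [
    [0,0,1.0,0,0.5],
    [0,0,2.2,0,0.5],
    [0,0,3.5,0,0.5],
    [0,0,4.5,0,0.5],
    [0,0,5.0,0,0.5]
  ]
}}

```text
time: 11.15
position: [0.5078, -0.3253, 0.1883]
tool_rot: [0.965, 0.262, -0.0, -0.001]
ft_force: [-0.2, -0.9, -4.9]
grip_width: 0.0126
```

Emit:
{"op": "arm_command", "data": {
  "targets": [
    [0,0,0,0,0.5],
    [0,0,0,0,0.5],
    [0,0,0,0,0.5],
    [0,0,0,0,0.5],
    [0,0,0,0,0.5]
  ]
}}

```text
time: 11.78
position: [0.5082, -0.3257, 0.1897]
tool_rot: [0.965, 0.262, 0.0, 0.0]
ft_force: [-0.4, -0.1, -6.0]
grip_width: 0.0124
```

```bash
python3 - <<'E'
from h import *
o=robot.get_obs();print(o['time'],o['position'])
snap('side','s4');snap('top','t4');snap('wrist','w4')
b=cv2.imread('pics/s4.png')[140:280,260:400];a=cv2.imread('pics/t4.png')[150:350,370:570]
cv2.imwrite('pics/c4.png',np.hstack([cv2.resize(x,(400,400),interpolation=cv2.INTER_CUBIC) for x in (b,a)]))
E
```

```text
11.775 [ 0.50822516 -0.32565565  0.18974684]
```

View pics/c4.png

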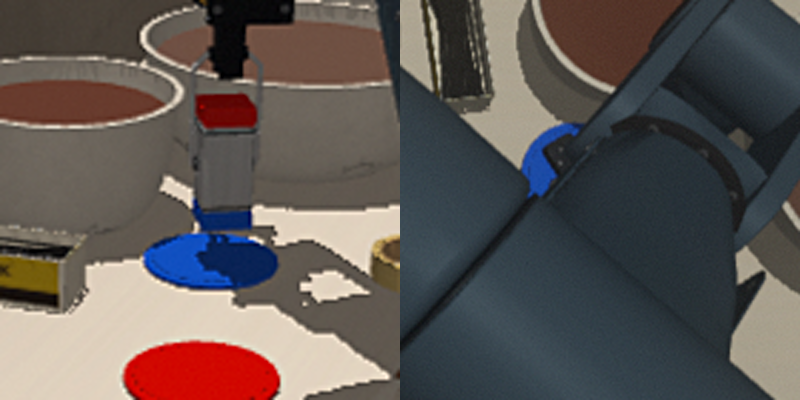

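View pics/w4.png

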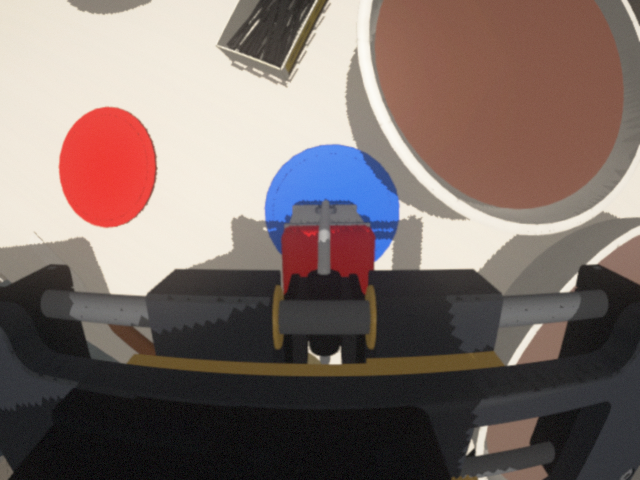

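The tin hangs blue end down over the blue pad: in the wrist view it is centred at column ~327, inside the pad's columns 265-399. I'm lowering it with an eye on the force.

Emit:
{"op": "arm_command", "data": {
  "targets": [
    [0,0,0.8,0,0.5],
    [0,0,1.6,0,0.5],
    [0,0,2.4,0,0.5],
    [0,0,2.9,0,0.5],
    [0,0,3.2,0,0.5]
  ]
}}

```text
time: 12.55
position: [0.5081, -0.3255, 0.157]
tool_rot: [0.965, 0.262, -0.0, -0.0]
ft_force: [0.0, 0.1, -4.5]
grip_width: 0.0126
```

Emit:
{"op": "arm_command", "data": {
  "targets": [
    [0,0,0.1,0,0.5],
    [0,0,0.2,0,0.5],
    [0,0,0.3,0,0.5],
    [0,0,0.4,0,0.5],
    [0,0,0.4,0,0.5]
  ]
}}

```text
time: 13.18
position: [0.5081, -0.3256, 0.1535]
tool_rot: [0.965, 0.262, -0.0, -0.0]
ft_force: [-0.6, -0.9, -5.4]
grip_width: 0.013
```

Emit:
{"op": "arm_command", "data": {
  "targets": [
    [0,0,0.1,0,0.5],
    [0,0,0.2,0,0.5],
    [0,0,0.2,0,0.5]
  ]
}}

```text
time: 13.55
position: [0.5081, -0.3255, 0.1514]
tool_rot: [0.965, 0.262, -0.0, -0.0]
ft_force: [-0.9, -0.9, -5.2]
grip_width: 0.0126
```

Emit:
{"op": "arm_command", "data": {
  "targets": [
    [0,0,0.1,0,0.5],
    [0,0,0.15,0,0.5],
    [0,0,0.15,0,0.5]
  ]
}}

```text
time: 13.92
position: [0.5083, -0.3258, 0.1507]
tool_rot: [0.965, 0.262, 0.0, 0.0]
ft_force: [-1.8, 0.8, 0.5]
grip_width: 0.0127
```

```bash
python3 - <<'E'
from h import *
o=robot.get_obs();print(o['time'],o['position'],o['ft_force'])
snap('side','s5')
cv2.imwrite('pics/c5.png',cv2.resize(cv2.imread('pics/s5.png')[140:280,260:400],(560,560),interpolation=cv2.INTER_CUBIC))
E
```

```text
13.925 [ 0.50826623 -0.32577603  0.15065752] [-1.7884852   0.83873795  0.49481583]
```

View pics/c5.png

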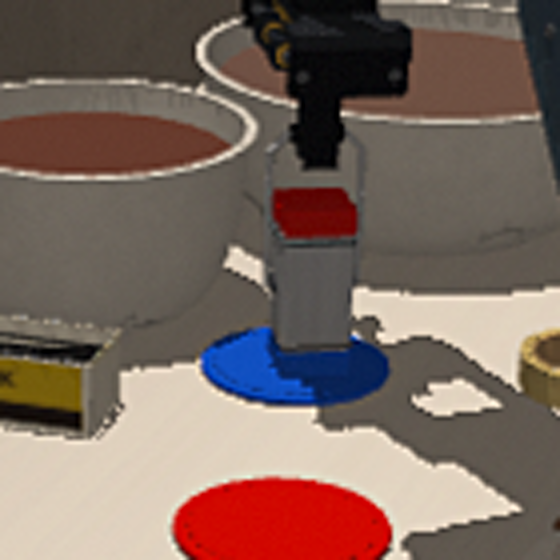

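The weight is off the wrist: force went from -5.5 N to +0.5 N, and the tin is standing on the blue pad. I'll let it settle, then release.

Emit:
{"op": "arm_command", "data": {
  "targets": [
    [0,0,0,0,0.5],
    [0,0,0,0,0.5],
    [0,0,0,0,0.5]
  ]
}}

```text
time: 14.35
position: [0.5084, -0.3259, 0.1506]
tool_rot: [0.965, 0.262, 0.0, 0.0]
ft_force: [-2.1, 0.3, 4.1]
grip_width: 0.0126
```

Emit:
{"op": "arm_command", "data": {
  "targets": [
    [0,0,0,0,2],
    [0,0,0,0,3],
    [0,0,0,0,4],
    [0,0,0,0,5],
    [0,0,0,0,5]
  ]
}}

```text
time: 14.98
position: [0.5082, -0.3256, 0.15]
tool_rot: [0.965, 0.262, 0.0, -0.0]
ft_force: [-0.6, -1.0, 0.3]
grip_width: 0.0477
```

```bash
python3 - <<'E'
from h import *
o=robot.get_obs();print(o['time'],o['position'],o['ft_force'],o['grip_width'])
snap('side','s6');snap('wrist','w6')
cv2.imwrite('pics/c6.png',np.hstack([cv2.resize(cv2.imread('pics/s6.png')[140:280,260:400],(400,400),interpolation=cv2.INTER_CUBIC),cv2.resize(cv2.imread('pics/w6.png')[150:400,200:450],(400,400))]))
E
```

```text
14.975 [ 0.50819587 -0.32564909  0.14995264] [-0.6265809  -1.01587667  0.26290198] 0.04766831423639076
```

View pics/c6.png

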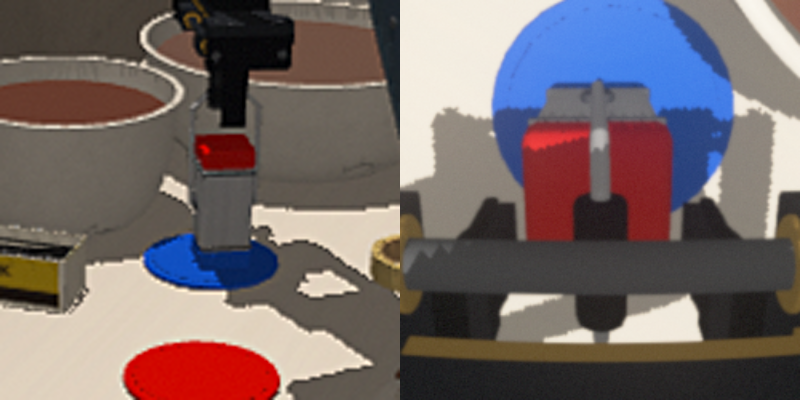

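The tin is standing on the blue pad, the bail is upright, and the fingers are clear on both sides. I'm rising straight up.

Emit:
{"op": "arm_command", "data": {
  "targets": [
    [0,0,-0.7,0,5],
    [0,0,-2.0,0,5],
    [0,0,-4,0,5],
    [0,0,-6.5,0,5],
    [0,0,-9,0,5]
  ]
}}

```text
time: 15.7
position: [0.5083, -0.3258, 0.2419]
tool_rot: [0.965, 0.262, 0.0, 0.001]
ft_force: [0.6, -0.2, 0.2]
grip_width: 0.0498
```

Emit:
{"op": "arm_command", "data": {
  "targets": [
    [0,0,-2.5,0,5],
    [0,0,-4,0,5],
    [-2,4,-5,0,5],
    [-4,8,-5,0,5],
    [-6,12,-5,0,5]
  ]
}}

```text
time: 16.32
position: [0.5171, -0.4606, 0.2907]
tool_rot: [0.965, 0.262, 0.0, 0.0]
ft_force: [-0.5, -0.4, -0.4]
grip_width: 0.05
```

```bash
python3 - <<'E'
from h import *
o=robot.get_obs();print(o['time'],o['position'],o['ft_force'],o['grip_width'])
snap('side','s7');snap('wrist','w7')
cv2.imwrite('pics/c7.png',np.hstack([cv2.resize(cv2.imread('pics/s7.png')[140:280,260:400],(400,400),interpolation=cv2.INTER_CUBIC),cv2.resize(cv2.imread('pics/w7.png'),(400,300))[:,:].copy() if 0 else cv2.resize(cv2.imread('pics/w7.png'),(400,400))]))
for u,v in((.52,.33),):pass
E
```

```text
16.325 [ 0.51709046 -0.46057443  0.29068834] [-0.45574692 -0.43966517 -0.3790705 ] 0.05002717250267605
```

View pics/c7.png

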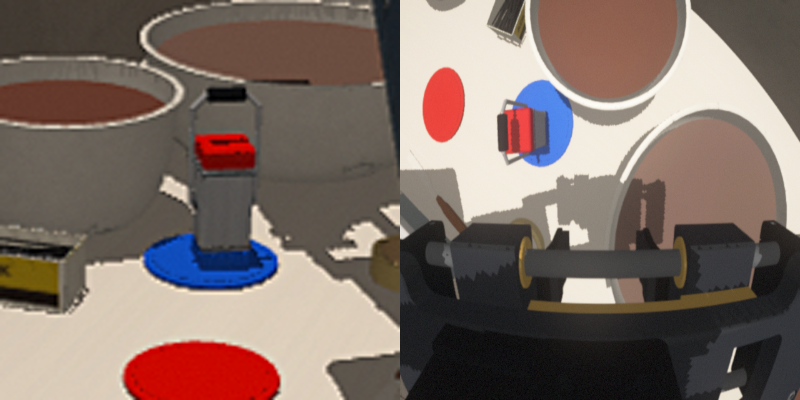

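Emit:
{"op": "arm_command", "data": {
  "targets": [
    [0,0,0,0,5],
    [0,0,0,0,5],
    [0,0,0,0,5]
  ]
}}

```text
time: 16.8
position: [0.5173, -0.4582, 0.2904]
tool_rot: [0.965, 0.262, 0.0, -0.0]
ft_force: [-1.4, -0.5, 0.2]
grip_width: 0.05
```

```bash
python3 - <<'E'
from h import *
snap('side','s8')
b=cv2.imread('pics/s8.png')[160:250,300:370]
cv2.imwrite('pics/c8.png',cv2.resize(b,None,fx=6,fy=6,interpolation=cv2.INTER_CUBIC))
for u,v in((338,222),(338,200),(336,193)):print(pt('s8',u,v))
E
```

```text
[ 0.49659275 -0.30523714  0.04041086]
[ 0.49908165 -0.30542964  0.10243198]
[ 0.50193206 -0.2954057   0.12471539]
```

View pics/c8.png

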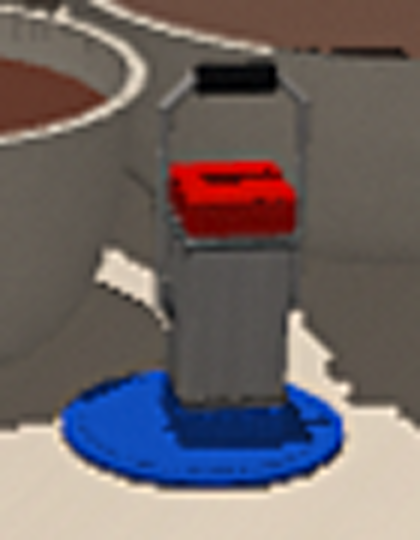

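```bash
python3 -c "
from rig import robot
print(robot.hand_in())"
```

```text
the job is handed in; nothing more can be done
None
```

I lifted the tin by its bail and let it hang still above the counter. The blue end swung down, so blue was the heavy end. I lowered it onto the blue pad until the wrist no longer carried its weight, then let go, backed the arm away and handed in at about 17 s of the 48 s allowed.

- **Position:** the last picture shows the tin upright with the red end on top. Its centre is at about (0.509, -0.327), roughly 7 mm from the pad's centre, which leaves over 20 mm between the tin and the pad's edge. I set it slightly to the robot's side on purpose, to stay clear of the bowl next to the pad.
- **Standing straight:** the side face is vertical to within about 2-3 mm over its height, and the red cap is at 0.125 m, about where it should be. The bail stayed upright.
- **Clear of the robot:** the gripper was open and well away from the tin at hand-in.
- **Disagreement:** the first wrist-camera reading of the handle was about 4 mm off the other two cameras. I aimed between them and the grasp held. No check failed.

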